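# Square the knee disc and set its drag screw

## Robot

A 6-joint arm with a two-finger parallel gripper is mounted at the origin on the work surface. World frame = base frame: x ahead of the robot, y to its left, z up, the work surface at z = 0. Lengths are in m, angles in degrees, forces in N, time in s.
With the tool pointing down it reaches from about 0.325 to 0.85 m from the base axis. Payload 15.5 kg.
Tool frame: the origin (TCP) lies at the very end of the fingers, on their centre line; the grasp point (between the pads) lies arm.grip_depth behind it (arm.grip_depth is the distance from the TCP to the grasp point, in m); z points along the fingers, y is the line along which they close (so a half turn about z gives the same grasp; the last joint's range is limited). The gripper opens to 91 mm and grips with 3 to 60 N. Pads are 32 mm wide; open, the fingers measure 118 mm over their backs; the gripper's body (76 mm by 178 mm) begins 60 mm behind the grasp point.
Start: joints at [-79.04, 28.281, 77.091, -0, 74.628, -5.472], TCP at [0.177, -0.599, 0.187] pointing down, gripper open.
Joint ranges: [-166.48, 166.48], [-47.26, 123.95], [12.59, 153.08], [-70.14, 250.14], [6.76, 159.57], [-176.63, 176.63]. Speed limits (degrees/s): [108.29, 108.29, 147.25, 172.46, 172.46, 172.46].

## Interface

Orientations are given as a 3x3 rotation matrix whose columns are the frame's x, y, z axes.
In Python, from rig import arm gives the robot as it stands. Calls block until the motion is done:
- arm.move_to(position, orientation): joint-space move of the TCP to a pose.
- arm.move_l(position, orientation=None, feed=0.15): straight line of the TCP; orientation=None keeps the orientation; feed is the mean speed in m/s.
- arm.move_joints(angles): joint-space move.
- arm.grip(opening): finger opening in m; the grip force is fixed at half the most; returns when the fingers have stopped.
- arm.sleep(seconds).
- arm.solve_ik(position, orientation): joint angles nearest the present ones, or None.
- arm.snapshot(name): name is "scene" or "side" or "wrist"; returns the picture (480x640x3 uint8, red, green, blue); there is no depth.
- arm.get_calibration(name): a dict with "intrinsics" (3x3 intrinsics, pixels), "cam_to_world" (4x4, takes a point from camera to world coordinates). Camera axes: x right, y down, z forward; pixel columns grow to the right and rows downward; lengths in m; the calibration is good to about 2 mm. A picture is of the moment at which its call begins: read the wrist's pose just before it. get_calibration takes no time and is no camera call; for the wrist camera it gives the pose at the moment of the call.
A pose or a line that the arm cannot do raises arm.Unreachable and nothing moves.
- arm.sign_off(): hands the job in; it is judged then, once.
Readings, each from a call of its own:
- arm.current_t(): time.
- arm.current_joint_positions(): joint angles.
- arm.current_dq(): joint speeds.
- arm.current_tau(): joint torques, N m.
- arm.current_ee_pos(): TCP position.
- arm.current_tool_rot(): TCP orientation.
- arm.current_force(): force on the tool from outside, world axes, zero at the start.
- arm.current_torque(): the same for the moment, N m.
- arm.current_width(): finger opening in m.
- arm.current_grasp_force(): force on a finger pad.
Only numpy, scipy, OpenCV 4.12 (cv2) and the standard library are available. Lean on these libraries where they do the work, as an engineer would, in place of code of your own. Each camera call takes 0.05 s, during which the arm holds its last target. There are 200 camera calls.

## Task

Set up the knee on the rusty bracket: first push the half-moon knee disc round until its flat lies fully against the cream rubber stop bar. Then turn the brass thumbscrew clockwise until it bottoms, and back it off a quarter of a turn, leaving the disc flat on its stop. Do not disturb the bushings, the rubber buffer or the leg tube lying around, and let go of everything at the end.

Things in the scene. Friction and masses are not known exactly. Their poses are not given: they have to be found in the camera images.
- bracket: Rusty steel knee bracket, fixed to the bench: base plate 150 mm (its x) by 260 mm (its y), 12 mm thick. Origin: centre of the plate's underside, on the bench; z up. The disc's pivot is at (0, +60 mm) and the thumbscrew's axis at (0, -75 mm) in its x, y. The screw stands on a boss 44 by 50 mm whose top is 48 mm above the bench.
- disc_pivot (a point): Point on the upright pivot axis of the half-moon disc, at its top face, 38 mm above the bench; turns with it. Aluminium half circle, radius 45 mm, 16 mm thick, underside 22 mm above the bench (10 mm over the base plate, a washer of radius 20 mm between). The 90 mm straight flat passes through the pivot along this point's x; the metal lies on its -y side, +y is the flat's outward normal.
- flat_push (a point): Point on the flat of the disc, on its free half (the half away from the stop bar), 30 mm from the pivot, at half the disc's thickness, 30 mm above the bench; same axes as disc_pivot. Pressing a fingertip here towards the metal (the point's -y) turns the disc counter-clockwise to its stop.
- knee_disc (a joint): Angle of the disc: 0 = the flat lies against the rubber stop bar, a hard stop, its axes then parallel to the bracket's. Grows as the disc is turned clockwise seen from above, away from the bar (up to 1.5); turn it counter-clockwise to close on the bar. Starts between 0.45 and 1.05. A friction of about 0.06 N m holds it where it is left.
- stop_face (a point): Middle of the face of the cream hard rubber stop bar that the flat of the disc comes against, at the height of the disc's top. The bar is 46 mm long along the bracket's x (18 to 64 mm from the pivot, on the +x side only), 12 mm thick along y, on the +y side of the flat; its top is 44 mm above the bench.
- wing_grip (a point): Point on the thumbscrew's upright axis at mid-height of its wings, 75 mm above the bench; turns with the screw. The brass wings are one flat upright bar 46 mm long along the point's x, 10 mm thick along its y, from 62 to 88 mm above the bench, on a 9 mm stem, to be gripped across the thickness from above. A red dot marks the top of the +x wing.
- thumbscrew (a joint): Angle of the thumbscrew; grows as it is turned clockwise seen from above. 0 = bottomed, a hard stop, the red-dotted wing then along the bracket's +x; a negative value is the turning left to the bottom. Starts between -2.4 and -1.1. Friction about 0.08 N m; stays where it is left and does not rise or sink.
- bushing_large: Loose nickel bushing, 32 mm across, 30 mm high, standing on the bench; origin at the centre of its underside. Leave alone.
- bushing_small: Loose nickel bushing, 24 mm across, 24 mm high, standing on the bench; origin at the centre of its underside. Leave alone.
- rubber_buffer: Loose cream rubber cylinder, 30 mm across, 22 mm high, standing on the bench; origin at the centre of its underside. Leave alone.
- leg_tube: Scuffed aluminium leg tube, 30 mm across, 260 mm long along its x, lying in two wooden saddles, 45 mm high in all; origin under its middle, on the bench. Leave alone.

How it is judged (in metres and radians):
On the way, in this order (a step that is already met when the one before it is completed fails the run):
1. the knee disc's flat lies against the rubber stop bar (within 0.07 rad) (value of joint knee_disc below 0.07 rad), for 0.2 s.
2. the thumbscrew is bottomed (within 0.07 rad), the disc still on its stop (value of joint thumbscrew above -0.07 rad and value of joint knee_disc below 0.07 rad), for 0.2 s.
At the end, for the whole second after the job is handed in: The thumbscrew stands a quarter turn (1.57 rad, within 0.26 rad) back from its bottom, the knee disc's flat is against the rubber stop bar (within 0.07 rad), and the robot has let go (value of joint thumbscrew between -1.83 and -1.31 rad and value of joint knee_disc below 0.07 rad); the robot touches nothing.
It fails at once if a loose part lying around is disturbed (moved over 20 mm) (distance of any of bushing_large, bushing_small, rubber_buffer, leg_tube from where it was at the start of the episode above 0.02 m).
It also fails if it takes over 61 s, if anything falls off the work surface, if the arm or the gripper's body presses on something with over 40 N, if the wrist force passes 120 N, or if a joint passes its speed limit or range.

## Working session

There is one attempt and no reset: what is moved stays moved. The work goes in short steps, each a Python script; the robot and the scene stay as the last script left them, time stands still between calls to the robot, and variables do not carry over. Pictures are saved under pics/ and viewed, at most 10 in all, crops included, and the job is handed in when it is done.

```bash
ls; mkdir -p pics; python3 - <<'E'
from rig import arm
import cv2
for n in("scene","side"):
    cv2.imwrite(f"pics/{n}0.png",arm.snapshot(n)[:,:,::-1])
    c=arm.get_calibration(n);print(n,c["intrinsics"].tolist(),c["cam_to_world"].round(4).tolist())
print(arm.grip_depth,arm.current_t(),arm.current_tool_rot())
E
```

```text
pics
scene [[464.3379136487803, 0.0, 319.92789648481545], [0.0, 464.3379136487803, 240.67310860196102], [0.0, 0.0, 1.0]] [[0.4406, 0.6328, -0.6368, 1.0888], [0.8976, -0.3207, 0.3024, -0.2121], [-0.0129, -0.7048, -0.7093, 0.6353], [0.0, 0.0, 0.0, 1.0]]
side [[471.3517359901664, 0.0, 320.11262159668746], [0.0, 471.3517359901664, 235.8972833726575], [0.0, 0.0, 1.0]] [[-0.7591, -0.4971, 0.4203, 0.2909], [-0.6509, 0.5791, -0.4909, 0.3855], [0.0006, -0.6462, -0.7631, 0.6328], [0.0, 0.0, 0.0, 1.0]]
0.0188 0.1 [[ 9.59148664e-01  2.82902453e-01 -2.07090542e-04]
 [ 2.82902503e-01 -9.59148011e-01  1.12538418e-03]
 [ 1.19743463e-04 -1.13799716e-03 -9.99999345e-01]]
```

View pics/scene0.png

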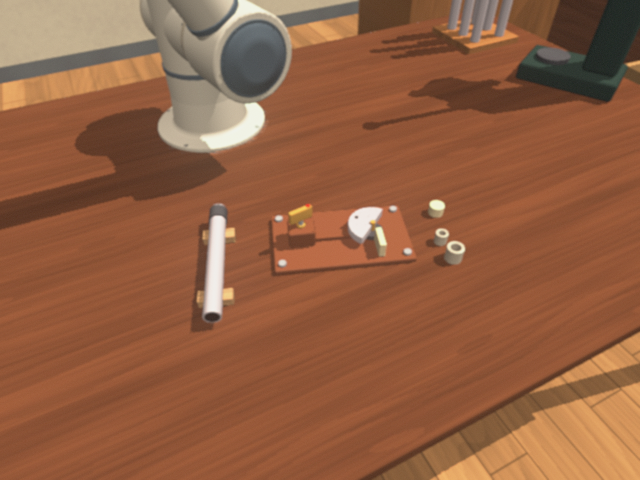

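View pics/side0.png

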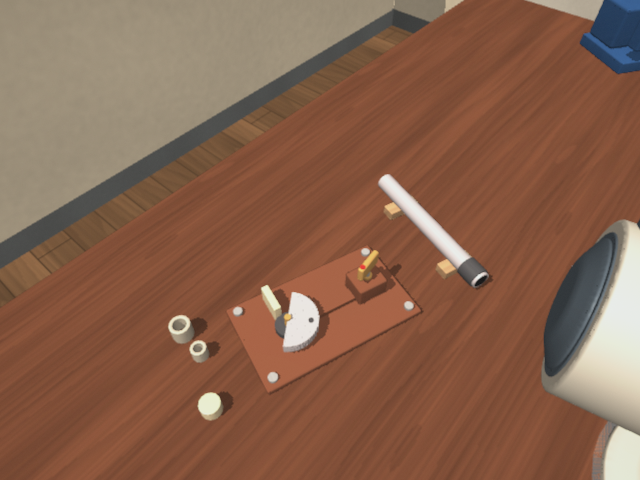

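The scene view shows the plate with corners near (272,213), (401,208), (414,260), (275,271), the disc at (366,224), the screw at (300,214) and the stop bar at (380,241). In the side view the plate corners are near (229,317), (370,250), (421,311), (271,391). I'll work out a rough pose and then look from the wrist.

```bash
cat > h.py <<'E'
import numpy as np, cv2
from rig import arm
def ray(px,z,c):
    K=c["intrinsics"];T=c["cam_to_world"]
    d=T[:3,:3]@np.linalg.inv(K)@[px[0],px[1],1.]; o=T[:3,3]
    return (o+d*(z-o[2])/d[2])
def proj(P,c):
    T=np.linalg.inv(c["cam_to_world"]);p=T[:3,:3]@np.asarray(P)+T[:3,3];p=c["intrinsics"]@p
    return p[:2]/p[2]
def down(yaw): # tool z down, tool y (closing) along (cos yaw, sin yaw)
    y=np.array([np.cos(yaw),np.sin(yaw),0]);z=np.array([0,0,-1.]);return np.column_stack([np.cross(y,z),y,z])
E
python3 - <<'E'
from h import *
for n,C in (("scene",[(272,213),(401,208),(414,260),(275,271)]),("side",[(421,311),(271,391),(229,317),(370,250)])):
    c=arm.get_calibration(n)
    print(n,[ray(p,.012,c)[:2].round(3).tolist() for p in C])
c=arm.get_calibration("side")
print([ray(p,.02,c)[:2].round(3).tolist() for p in [(181,328),(200,352),(210,406)]], [ray(p,.045,c)[:2].round(3).tolist() for p in [(386,180),(480,278)]])
w=arm.get_calibration("wrist");T=w["cam_to_world"].copy()
R=arm.current_tool_rot();p=arm.current_ee_pos()
print(w["intrinsics"].tolist(),"cam in tool",(R.T@(T[:3,3]-p)).round(4),(R.T@T[:3,:3]).round(3))
E
```

```text
scene [[0.415, 0.002], [0.52, 0.241], [0.651, 0.184], [0.561, -0.051]]
side [[0.419, -0.0], [0.505, 0.238], [0.633, 0.197], [0.549, -0.045]]
[[0.668, 0.258], [0.617, 0.264], [0.548, 0.306]] [[0.61, -0.172], [0.376, -0.087]]
[[340.5652944430626, 0.0, 321.9487477049875], [0.0, 340.5652944430626, 244.4233963117031], [0.0, 0.0, 1.0]] cam in tool [ 0.0782 -0.0009 -0.1987] [[-0.    -0.961 -0.277]
 [ 1.    -0.     0.   ]
 [-0.    -0.277  0.961]]
```

```bash
python3 - <<'E'
from h import *
print(arm.current_joint_positions())
yd=np.deg2rad(68.7)
for yaw in (yd,yd+np.pi):
    R=down(yaw)
    print(yaw,R[:,0],arm.solve_ik([.53,.095,.18],R))
R=down(yd)
off=R[:,0]
# aim camera axis to hit z=.03 at plate centre
tcpz=.17
q=np.array([.53,.095,.03]); s=(tcpz+.1987-.03)/.961
cam=q-s*(R@[-.277,0,.961]); p=cam-R@[.0782,-.0009,-.1987]
print(p)
arm.move_to(p,R)
for n in "wrist",:
    c=arm.get_calibration(n);im=arm.snapshot(n);np.savez("w1.npz",K=c["intrinsics"],T=c["cam_to_world"],im=im)
    cv2.imwrite("pics/w1.png",im[:,:,::-1])
print(arm.current_t(),arm.current_ee_pos(),arm.current_force())
E
```

```text
[-7.90391507e+01  2.83121043e+01  7.71253336e+01  6.33781918e-04
  7.46281216e+01 -5.47283489e+00]
1.1990411961201044 [-0.93169123  0.36325123  0.        ] [ 3.80706352e+00  2.17440722e+01  8.98462016e+01 -2.54444375e-14
  6.84097263e+01 -6.48929365e+01]
4.3406338497098975 [ 0.93169123 -0.36325123  0.        ] [ 3.80706352e+00  2.17440722e+01  8.98462016e+01 -2.54444375e-14
  6.84097263e+01  1.15107064e+02]
[0.51222662 0.10289554 0.17      ]
2.8917 [0.51245365 0.10230534 0.16998993] [ 0.43494694 -0.04044575 -0.13360172]
```

View pics/w1.png

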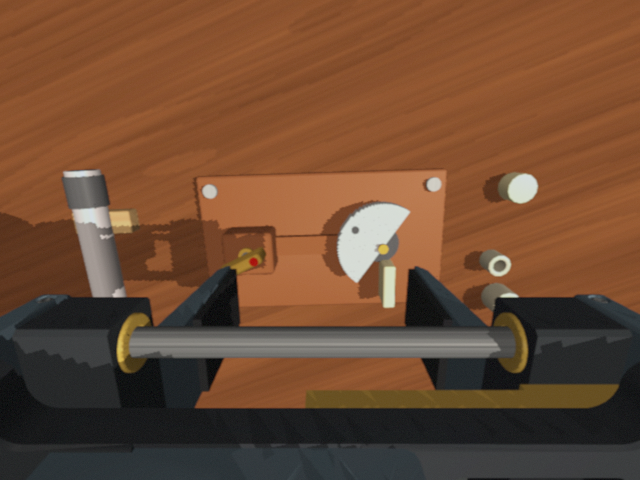

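The wrist view shows the plate's top edge from (196,177) to (446,170), the disc flat from (410,210) to (357,282), the pivot at (383,249), the red dot at (254,262) and the stop bar at (388,285). Next I'll measure these with masks.

```bash
python3 - <<'E'
from h import *
d=np.load("w1.npz");im=d["im"];c=dict(intrinsics=d["K"],cam_to_world=d["T"])
hsv=cv2.cvtColor(im,cv2.COLOR_RGB2HSV)
def blob(m,x0,x1,y0,y1):
    k=np.zeros_like(m);k[y0:y1,x0:x1]=m[y0:y1,x0:x1]
    cs,_=cv2.findContours(k,cv2.RETR_EXTERNAL,cv2.CHAIN_APPROX_NONE);return max(cs,key=cv2.contourArea)[:,0]
for p in [(370,220),(388,285),(390,235),(300,200),(300,150),(254,262),(240,267)]: print(p,im[p[1],p[0]],hsv[p[1],p[0]])
disc=((hsv[...,1]<40)&(hsv[...,2]>150)).astype(np.uint8)
b=blob(disc,325,420,195,295)
t=np.array([ray(p,.038,c)[:2] for p in b])
h=cv2.convexHull(b)[:,0];ap=cv2.approxPolyDP(h.reshape(-1,1,2).astype(np.float32),1.5,True)[:,0]
e=np.linalg.norm(ap-np.roll(ap,-1,0),axis=1);i=e.argmax();A,B=ap[i],ap[(i+1)%len(ap)]
PA,PB=ray(A,.038,c)[:2],ray(B,.038,c)[:2]
print("flat",A,B,PA,PB,np.linalg.norm(PA-PB),"mid",(PA+PB)/2,"dir",np.degrees(np.arctan2(*(PB-PA)[::-1])))
bar=((hsv[...,0]>20)&(hsv[...,0]<40)&(hsv[...,1]>40)&(hsv[...,1]<130)&(hsv[...,2]>150)).astype(np.uint8)
r=cv2.minAreaRect(blob(bar,375,400,255,312));print("bar",r,[ray(p,.044,c)[:2].round(4).tolist() for p in cv2.boxPoints(r)])
red=((hsv[...,0]<8)|(hsv[...,0]>172))&(hsv[...,1]>200)&(hsv[...,2]>150)
y,x=np.nonzero(red[240:285,225:275]);print("red",x.mean()+225,y.mean()+240,len(x),ray((x.mean()+225,y.mean()+240),.088,c))
# plate mask edges
g=cv2.GaussianBlur(im,(3,3),0).astype(int)
tops=[]
for x in range(230,425,8):
    col=g[160:190,x].sum(1);tops.append((x,160.5+np.abs(np.diff(col)).argmax()))
l=cv2.fitLine(np.array(tops,np.float32),cv2.DIST_HUBER,0,.01,.01).ravel();print("top",l)
for X in (204,442):
    yy=l[3]+(X-l[2])*l[1]/l[0];print(ray((X,yy),.012,c))
P1,P2=[ray((X,l[3]+(X-l[2])*l[1]/l[0]),.012,c) for X in(204,442)]
yaw=np.arctan2(*(P2-P1)[:2][::-1]);print("bracket y dir",np.degrees(yaw))
for y in (185,215): # right/left edges
    row=g[y,425:465].sum(1);print("R",425.5+np.abs(np.diff(row)).argmax(), "L",185.5+np.abs(np.diff(g[y,185:215].sum(1))).argmax())
print([ray(p,.012,c)[:2].round(4).tolist() for p in [(209,191),(434,184),(196,177),(446.5,170)]],"pivotbrass",ray((383,249),.042,c))
cv2.imwrite("pics/w1crop.png",cv2.resize(im[160:310,190:470,::-1],None,fx=2.8,fy=2.8,interpolation=cv2.INTER_CUBIC))
E
```

```text
(370, 220) [214 219 213] [ 55   7 219]
(388, 285) [215 222 195] [ 38  31 222]
(390, 235) [215 220 213] [ 51   8 220]
(300, 200) [179 113  72] [ 11 152 179]
(300, 150) [139  83  47] [ 12 169 139]
(254, 262) [168  21  16] [  1 231 168]
(240, 267) [170 131  52] [ 20 177 170]
flat [409. 211.] [357. 281.] [0.52733726 0.18897222] [0.57832927 0.11637641] 0.08871492018598022 mid [0.55283326 0.15267432] dir -54.91541282044532
bar ((386.2601623535156, 285.5873718261719), (11.180310249328613, 42.57317352294922), 10.437475204467773) [[0.6094, 0.1267], [0.5682, 0.149], [0.5743, 0.1586], [0.6158, 0.1367]]
red 253.47058823529412 261.6470588235294 51 [0.50726233 0.04086809 0.088     ]
top [ 9.9951506e-01 -3.1138564e-02  3.2120001e+02  1.7339999e+02]
[0.42327991 0.0071892  0.012     ]
[0.50555884 0.23778629 0.012     ]
bracket y dir 70.36318389808892
R 426.5 L 204.5
R 443.5 L 200.5
[[0.438, 0.0055], [0.5166, 0.2261], [0.4202, -0.0005], [0.5076, 0.242]] pivotbrass [0.55367776 0.15249342 0.042     ]
```

View pics/w1crop.png

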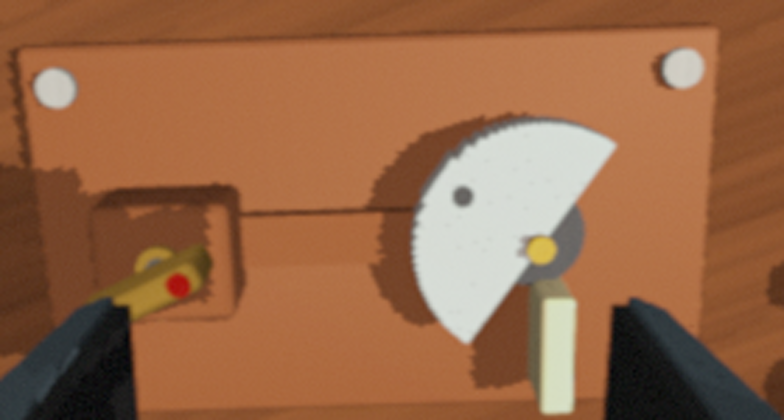

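Checks: the flat measures 88.7 mm against 90. The pivot is at (0.553, 0.153) both from the flat's midpoint and from the brass head. The bracket's y axis points at 70.4°. The disc stands at about 0.62 rad. The screw axis is at (0.508, 0.026) with the dot at about 92°, so the screw is near −1.95 rad. Next I'll push the disc.

```bash
cat >> h.py <<'E'
PIV=np.array([.5530,.1526]);BY=np.deg2rad(70.2)
def u(a): return np.array([np.cos(a),np.sin(a)])
def push_pose(th,gap,z):
    dy=BY-th; p=PIV-.032*u(dy-np.pi/2)+(.0135+gap)*u(dy)
    return np.r_[p,z],down(dy)
E
python3 - <<'E'
from h import *
arm.grip(0)
arm.move_to(*push_pose(.616,.015,.12)); 
arm.move_l(*push_pose(.616,.015,.025),feed=.1)
f0=arm.current_force();print(arm.current_t(),arm.current_width(),f0)
arm.move_l(*push_pose(.616,.003,.025),feed=.05)
for th in list(np.arange(.55,.05,-.08))+list(np.arange(.04,-.2,-.02)):
    arm.move_l(*push_pose(th,0,.025),feed=.025)
    f=arm.current_force()-f0; print(round(th,2),f.round(1),round(arm.current_t(),2))
    if np.linalg.norm(f)>(12 if th<.3 else 25): break
arm.sleep(.3); f=arm.current_force()-f0;print(f)
arm.move_l(*push_pose(th,.03,.025),feed=.05)
p,R=push_pose(th,.03,.2); arm.move_l(p,R,feed=.2)
print(arm.current_t())
q=arm.current_ee_pos()
# look from above, camera over plate
arm.grip(.045)
R=down(BY); arm.move_to([.4722,.1129,.2],R)
c=arm.get_calibration("wrist");im=arm.snapshot("wrist");np.savez("w2.npz",K=c["intrinsics"],T=c["cam_to_world"],im=im)
cv2.imwrite("pics/w2.png",im[:,:,::-1]);print(arm.current_t())
E
```

```text
6.125 0.0005633332520035487 [0.05100854 0.28093982 0.3163264 ]
0.55 [ 0.1 -0.4 -0.4] 6.88
0.47 [ 0.8 -0.  -0.4] 7.13
0.39 [-0.4 -0.5 -0.1] 7.39
0.31 [ 0.6 -0.4 -0.8] 7.65
0.23 [-0.4 -0.8 -0.2] 7.91
0.15 [-0.9 -0.5  0.3] 8.17
0.07 [-0.6 -0.  -0.2] 8.43
0.04 [-0.  -0.6  0.5] 8.68
0.02 [ 0.8 -0.4 -0.6] 8.93
0.0 [ 0.  -1.3 -0.8] 9.18
-0.02 [ 0.6 -0.   0.4] 9.43
-0.04 [-0.4 -0.2  0.7] 9.68
-0.06 [ 0.3 -0.7 -0.2] 9.93
-0.08 [ 0.4  0.2 -0.6] 10.18
-0.1 [-0.7  0.2 -0.2] 10.43
-0.12 [-0.2 -1.1 -0.1] 10.68
-0.14 [-0.2 -0.2 -0.5] 10.93
-0.16 [ 0.4  0.5 -0.6] 11.18
-0.18 [-0.7 -0.5 -0.9] 11.43
[ 0.54743407 -0.32278383 -0.26797343]
13.5
14.8667
```

View pics/w2.png

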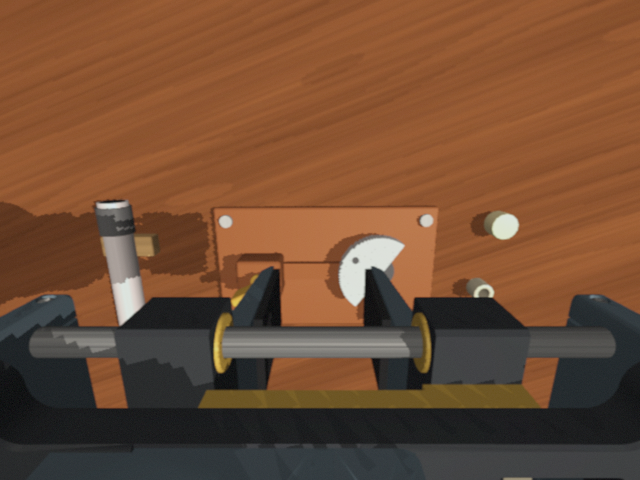

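The disc still stands angled, with its flat from (404,243) to about (357,305) in this view. The push met no force, so the finger missed it. I'll return to the pushing spot, read the pose and look from the side.

```bash
python3 - <<'E'
from h import *
arm.grip(0)
arm.move_to(*push_pose(.616,.012,.12))
arm.move_l(*push_pose(.616,.012,.025),feed=.12)
print(arm.current_ee_pos(),push_pose(.616,.012,.025)[0],arm.current_tool_rot()[:,1],arm.current_t())
a=arm.snapshot("side")[220:420,140:440];b=arm.snapshot("scene")[150:300,230:480]
o=np.vstack([cv2.resize(a,(450,300)),cv2.resize(b,(450,270))]);cv2.imwrite("pics/s2.png",o[:,:,::-1])
E
```

```text
[0.55607626 0.19348149 0.02575059] [0.55560107 0.19343484 0.025     ] [0.8200796  0.57224853 0.00103316] 17.3667
```

View pics/s2.png

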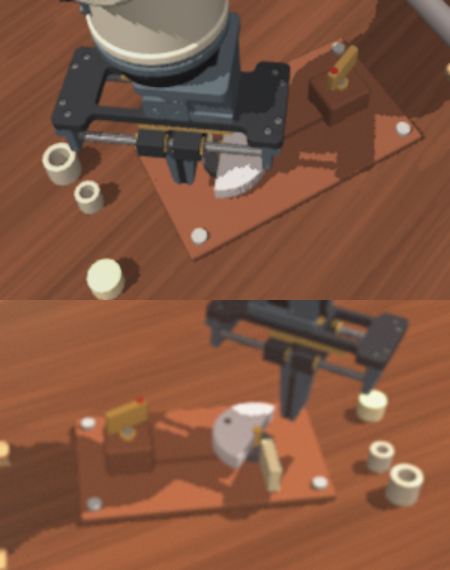

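The tip is right beside the flat at the correct height. I'll push again in larger strokes and read the pose at each one.

```bash
python3 - <<'E'
from h import *
f0=arm.current_force()
for th,g in [(.616,.002),(.6,-.004),(.45,-.004)]:
    arm.move_l(*push_pose(th,g,.026),feed=.04)
    print(th,g,arm.current_ee_pos().round(4),push_pose(th,g,.025)[0].round(4),(arm.current_force()-f0).round(1),round(arm.current_t(),2))
a=arm.snapshot("side")[220:420,140:440];b=arm.snapshot("scene")[150:300,230:480]
o=np.vstack([cv2.resize(a,(450,300)),cv2.resize(b,(450,270))]);cv2.imwrite("pics/s3.png",o[:,:,::-1])
E
```

```text
0.616 0.002 [0.5472 0.1876 0.0262] [0.5474 0.1877 0.025 ] [ 0.4 -0.3  1.2] 17.87
0.6 -0.004 [0.5417 0.184  0.026 ] [0.542  0.1841 0.025 ] [ 1.3 -0.1  0.6] 18.18
0.45 -0.004 [0.5375 0.1821 0.026 ] [0.5374 0.1821 0.025 ] [0.3 0.8 0.4] 18.48
```

View pics/s3.png

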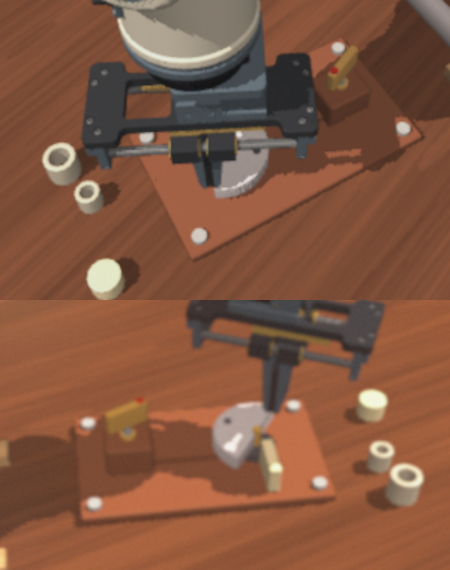

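The tip is now at the flat near (270,408) in the lower panel, and the disc is still unmoved. It has a dark hole at (227,420), which lets me read the disc angle numerically: I'll look for the darkest point on the hole's circle.

```bash
cat >> h.py <<'E'
HR,HA=None,None
def hole(n,im=None,c=None,r=None):
    im=arm.snapshot(n) if im is None else im; c=c or arm.get_calibration(n)
    g=cv2.GaussianBlur(cv2.cvtColor(im,cv2.COLOR_RGB2GRAY),(3,3),0).astype(np.float32)
    best=[]
    for a in np.arange(BY-np.pi-.9,BY-np.pi+.5,.01):
        x,y=proj(np.r_[PIV+r*u(a),.038],c); best.append((float(cv2.getRectSubPix(g,(1,1),(float(x),float(y)))[0,0]),a-BY+np.pi))
    return min(best)
E
python3 - <<'E'
from h import *
d=np.load("w1.npz");c1=dict(intrinsics=d["K"],cam_to_world=d["T"])
P=ray((355.3,230),.038,c1)[:2]-PIV;r=np.linalg.norm(P);print("r",r,"ang rel -by at start",np.arctan2(*P[::-1])-BY+np.pi)
s0=cv2.imread("pics/scene0.png")[:,:,::-1].copy();print("scene0",hole("scene",s0,r=r))
s0=cv2.imread("pics/side0.png")[:,:,::-1].copy();print("side0",hole("side",s0,r=r))
print("now",hole("scene",r=r),hole("side",r=r))
print("tcp px scene",proj(arm.current_ee_pos(),arm.get_calibration("scene")))
f0=arm.current_force()
for th in (.3,.15,0.):
    arm.move_l(*push_pose(th,-.004,.026),feed=.03)
    print(th,arm.current_ee_pos().round(4),(arm.current_force()-f0).round(1),hole("scene",r=r),hole("side",r=r),round(arm.current_t(),2))
E
```

```text
r 0.03305705732945233 ang rel -by at start -0.6016896987860445
scene0 (161.7380828857422, np.float64(-0.570000000000007))
side0 (102.44962310791016, np.float64(-0.570000000000007))
now (108.95783996582031, np.float64(-0.570000000000007)) (42.65849304199219, np.float64(0.4699999999999709))
tcp px scene [381.12856095 217.09999477]
0.3 [0.5332 0.1795 0.026 ] [ 0.7 -0.8 -0.9] (109.9566879272461, np.float64(-0.570000000000007)) (55.48138427734375, np.float64(0.48999999999997046)) 19.1
0.15 [0.5295 0.1762 0.026 ] [ 0.4 -0.9 -0.9] (109.2505111694336, np.float64(-0.570000000000007)) (38.0, np.float64(-0.520000000000008)) 19.52
0.0 [0.5263 0.1725 0.026 ] [ 0.3 -0.4 -1. ] (109.96060943603516, np.float64(-0.570000000000007)) (35.0, np.float64(-0.42000000000001014)) 19.93
```

```bash
python3 - <<'E'
from h import *
for n in("scene","side"):
    c=arm.get_calibration(n)
    print(n,[ (z,proj([.5561,.1935,z],c).round(1).tolist()) for z in(.026,.04,.05)],"now",[proj(np.r_[arm.current_ee_pos()[:2],z],c).round(1).tolist() for z in (.026,.04)])
b=arm.snapshot("scene")[170:270,310:450];cv2.imwrite("pics/s4.png",cv2.resize(b,(784,560),interpolation=cv2.INTER_CUBIC)[:,:,::-1])
E
```

```text
scene [(0.026, [391.2, 221.1]), (0.04, [391.9, 215.7]), (0.05, [392.4, 211.7])] now [[373.9, 215.2], [374.4, 209.8]]
side [(0.026, [266.0, 341.0]), (0.04, [265.2, 336.2]), (0.05, [264.5, 332.7])] now [[291.5, 343.2], [291.0, 338.5]]
```

View pics/s4.png

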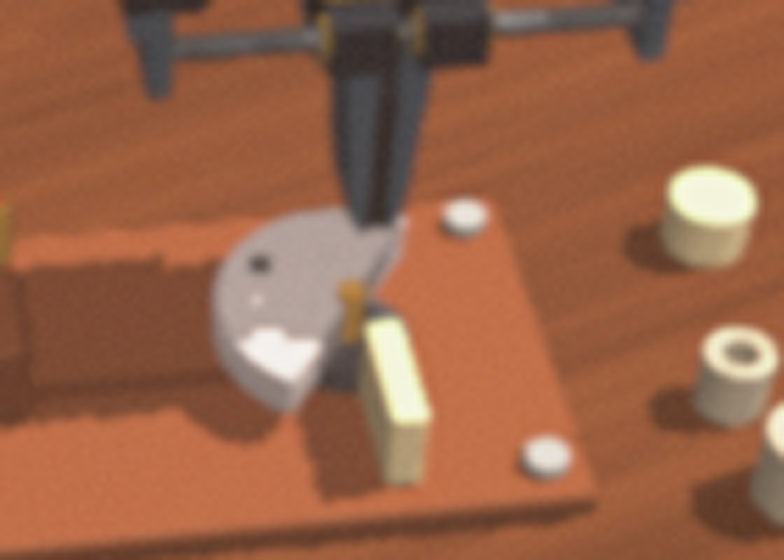

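The finger end sits over the disc's top face at about z = 0.04. TCP projects to (358,253) in this crop, but the tip shows at (375,228), so the real finger end is about 13 mm above the reported TCP. I'll push again with TCP at 14 mm, still 2 mm clear of the plate by the readings.

```bash
python3 - <<'E'
from h import *
arm.move_l(*push_pose(0,-.004,.06),feed=.1)
arm.move_l(*push_pose(.616,.012,.06),feed=.15)
arm.move_l(*push_pose(.616,.012,.014),feed=.08)
arm.sleep(.2);f0=arm.current_force();print(f0,arm.current_ee_pos(),arm.current_t())
for th in [.6,.5,.4,.3,.2,.1]+list(np.arange(.06,-.3,-.04)):
    arm.move_l(*push_pose(th,-.006,.014),feed=.03)
    f=arm.current_force()-f0
    h=hole("scene",r=.033)
    print(round(th,2),f.round(1),round(h[1],2),round(arm.current_t(),2))
    if np.linalg.norm(f)>9 or (th>.3 and h[1]<-.5 and th<.45): break
E
```

```text
[-0.19697331 -0.07261541  0.53359846] [0.55595137 0.19355313 0.01451137] 22.1667
0.6 [ 0.3  0.4 -1. ] -0.57 22.98
0.5 [0.3 0.5 0.1] -0.57 23.29
0.4 [-0.3 -0.8 -1.1] -0.57 23.6
```

```bash
python3 - <<'E'
from h import *
f0=arm.current_force()
for th in [.25,.1]:
    arm.move_l(*push_pose(th,-.006,.014),feed=.03)
    f=arm.current_force()-f0
    print(th,f.round(1),hole("scene",r=.033),arm.current_ee_pos().round(4),round(arm.current_t(),2))
b=arm.snapshot("scene")[170:270,310:450];cv2.imwrite("pics/s5.png",cv2.resize(b,(784,560),interpolation=cv2.INTER_CUBIC)[:,:,::-1])
c=arm.get_calibration("scene");print((proj(arm.current_ee_pos(),c)-[310,170])*5.6)
E
```

```text
0.25 [ 0.3 -0.6  0. ] (108.61952209472656, np.float64(-0.570000000000007)) [0.531  0.1769 0.014 ] 23.97
0.1 [-0.1 -0.7  0.3] (109.61798095703125, np.float64(-0.570000000000007)) [0.5276 0.1733 0.014 ] 24.33
[359.06393787 279.61158802]
```

View pics/s5.png

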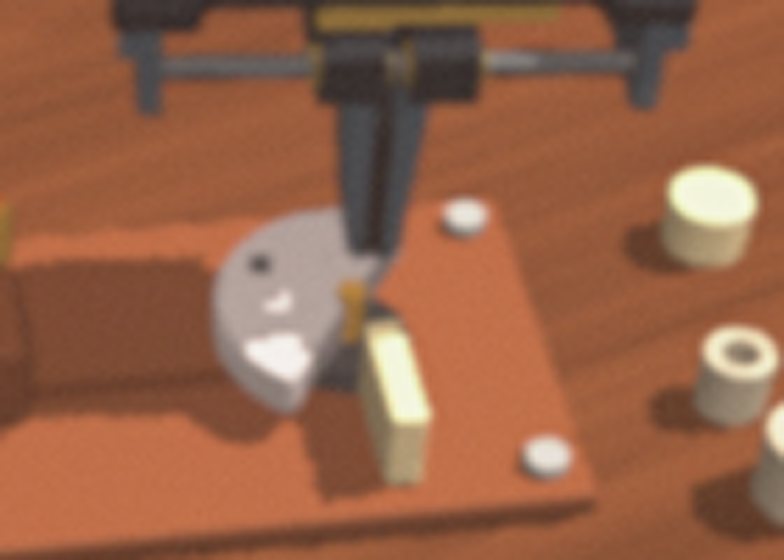

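The tip ends at (372,250) in the crop, but TCP projects to (359,280), so the finger end really is higher than reported and may be just over the disc's top. I'll probe downward gently for contact to calibrate it.

```bash
python3 - <<'E'
from h import *
arm.sleep(.1);f0=np.mean([arm.current_force() for _ in range(3)],0)
z=.014
while z>-.004:
    z-=.002
    p,R=push_pose(.1,-.006,z)
    arm.move_l(p,R,feed=.03); arm.sleep(.05); f=arm.current_force()-f0
    print(round(z,4),f.round(1),arm.current_ee_pos()[2].round(4),round(hole("scene",r=.033)[1],2))
    if np.linalg.norm(f)>4: break
print(arm.current_t())
E
```

```text
0.012 [ 0.1  0.2 -0.5] 0.0119 -0.57
0.01 [-3.7  1.6 19.3] 0.0109 -0.57
25.1833
```

Contact came at a reported z of 0.0115. That fits either the plate (reported TCP right) or the disc's top (finger end 26 mm above the reported TCP). A second probe beside the flat, over the bare plate, will tell which.

```bash
python3 - <<'E'
from h import *
R0=arm.current_tool_rot()
arm.move_l(*push_pose(.1,-.006,.045),feed=.1)
arm.move_l(*push_pose(.616,.01,.045),feed=.15)
arm.move_l(*push_pose(.616,.01,.016),feed=.1)
arm.sleep(.1);f0=np.mean([arm.current_force() for _ in range(3)],0)
z=.016
while z>.003:
    z-=.002
    p,R=push_pose(.616,.01,z)
    arm.move_l(p,R,feed=.03); arm.sleep(.05); f=arm.current_force()-f0
    print(round(z,4),f.round(1),arm.current_ee_pos().round(4))
    if np.linalg.norm(f)>4: break
print(arm.current_t())
E
```

```text
0.014 [ 0.7 -0.2  0.3] [0.5541 0.1923 0.0142]
0.012 [-0.4 -1.   0.3] [0.5539 0.1923 0.0119]
0.01 [-0.1 -0.7  0.1] [0.5539 0.1923 0.0099]
0.008 [-0.3 -0.1  0. ] [0.5539 0.1923 0.0079]
0.006 [-0.7 -1.2  0.2] [0.5539 0.1923 0.0059]
0.004 [-0.5 -0.5 -0.8] [0.5539 0.1923 0.0039]
0.002 [-0.1 -1.1 -0.9] [0.5539 0.1923 0.0019]
28.9917
```

That settles it: over bare plate the TCP reads 2 mm with no contact, so the finger end is about 26 mm above the reported TCP. The tip is now at about 28 mm, level with the disc. Now the real push.

```bash
python3 - <<'E'
from h import *
f0=np.mean([arm.current_force() for _ in range(3)],0)
for th in [.55,.4,.25,.1,.03]+list(np.arange(0,-.3,-.03)):
    arm.move_l(*push_pose(th,-.006,.002),feed=.05)
    f=arm.current_force()-f0
    print(round(th,2),f.round(1),round(arm.current_t(),2),*( [hole("scene",r=.033)] if th in(.25,.03) else []))
    if np.linalg.norm(f)>10: break
arm.sleep(.1);print(arm.current_force()-f0,arm.current_ee_pos(),hole("scene",r=.033),arm.current_t())
E
```

```text
0.55 [-0.   0.9  1.3] 29.51
0.4 [1.5 1.8 0.2] 29.81
0.25 [1.8 2.6 0.4] 30.11 (110.54985809326172, np.float64(-0.13000000000001632))
0.1 [1.3 1.7 1.5] 30.46
0.03 [1.4 6.5 0.6] 30.71 (112.1004409790039, np.float64(0.03999999999998005))
0.0 [ 1.6 12.1 -0.7] 31.01
[ 1.85180896 12.4912838  -0.72521667] [0.5259164  0.17152    0.00206311] (112.3787841796875, np.float64(0.029999999999980265)) 31.1583
```

The disc is on its stop: it turned about 0.6 rad and the force rose to 12 N. Next I back away and turn the screw.

```bash
python3 - <<'E'
from h import *
arm.move_l(*push_pose(0,.004,.002),feed=.06)
arm.move_l(*push_pose(0,.006,.085),feed=.2)
print("disc",hole("scene",r=.033),arm.current_t())
S=PIV-.135*u(BY); R=down(np.deg2rad(1.))
arm.move_to(np.r_[S,.085],R); arm.grip(.04)
arm.move_l(np.r_[S,.032],R,feed=.12)
print(arm.current_ee_pos(),arm.current_force().round(1),arm.current_t())
arm.grip(0.)
print("w",arm.current_width(),arm.current_grasp_force(),arm.current_force().round(1),arm.current_torque().round(2),arm.current_joint_positions().round(1),arm.current_t())
E
```

```text
disc (112.28526306152344, np.float64(0.029999999999980265)) 32.0917
[0.50739731 0.02557016 0.03224336] [-0.3  0.1  0.4] 34.3417
w 0.009731194737138885 29.990408420562744 [ 5.  -3.1  2. ] [-0.29 -0.93  0.09] [ -3.9  31.5 102.8  -0.   45.5  -4.9] 34.9083
```

The wing is gripped at 9.7 mm width with little side force. Now I turn it clockwise.

```bash
python3 - <<'E'
from h import *
j0=arm.current_joint_positions().copy(); t0=arm.current_torque()[2]
def turn(d): j=j0.copy(); j[5]+=d; arm.move_joints(j)
for d in [45,90,100,105,108,111,114,117,120,123]:
    turn(d); arm.sleep(.05); m=arm.current_torque()[2]-t0
    print(d,round(m,3),arm.current_force().round(1),round(arm.current_width(),4),round(arm.current_joint_positions()[5]-j0[5],2),round(arm.current_t(),2))
    if d>95 and abs(m)>.5: break
arm.sleep(.3)
im=arm.snapshot("scene");print("disc",hole("scene",im=im,r=.033),arm.current_t())
cv2.imwrite("pics/s6.png",im[:,:,::-1]);np.save("bot.npy",np.r_[d,j0])
E
```

```text
45 -0.16 [ 5.3 -4.  -4.1] 0.0096 45.01 35.76
90 -0.149 [ 5.3 -9.9 -5.2] 0.0097 90.01 36.61
100 -0.112 [  5.2 -11.3  -5.8] 0.0099 100.02 36.95
105 -0.163 [  5.7 -12.   -5.8] 0.0096 105.01 37.25
108 -0.147 [  5.6 -13.   -5.1] 0.0099 108.01 37.55
111 0.175 [  5.  -12.6  -6. ] 0.0096 110.99 37.85
114 0.911 [  5.  -11.9  -5.1] 0.011 113.97 38.15
disc (170.51345825195312, np.float64(0.029999999999980265)) 38.5
```

The screw bottoms at 110.5°, as predicted. Now I back off 90°, let go and check the dot.

```bash
python3 - <<'E'
from h import *
j=np.load("bot.npy")[1:]; j[5]+=20; arm.move_joints(j)
print(arm.current_joint_positions()[5],arm.current_width(),arm.current_t())
arm.grip(.045); p=arm.current_ee_pos()
arm.move_l(p+[0,0,.13],feed=.15)
j=arm.current_joint_positions().copy(); j[0]-=35; arm.move_joints(j)
im=arm.snapshot("scene");c=arm.get_calibration("scene")
hsv=cv2.cvtColor(im,cv2.COLOR_RGB2HSV);red=((hsv[...,0]<6)|(hsv[...,0]>174))&(hsv[...,1]>205)&(hsv[...,2]>130)
y,x=np.nonzero(red[190:235,280:325]);print(len(x))
P=ray((x.mean()+280,y.mean()+190),.088,c)[:2]-(PIV-.135*u(BY))
print("dot",P,np.degrees(np.arctan2(P[1],P[0])),"want 70.2; disc",hole("scene",im=im,r=.033),arm.current_t())
cv2.imwrite("pics/s7.png",cv2.resize(im[170:290,250:440],(760,480),interpolation=cv2.INTER_CUBIC)[:,:,::-1])
E
```

```text
15.22001435073502 0.009942148481343553 40.0167
0
dot [nan nan] nan want 70.2; disc (166.2342529296875, np.float64(0.029999999999980265)) 42.95<stdin>:10: RuntimeWarning: Mean of empty slice.
  ret = ret.dtype.type(ret / rcount)
```

View pics/s7.png

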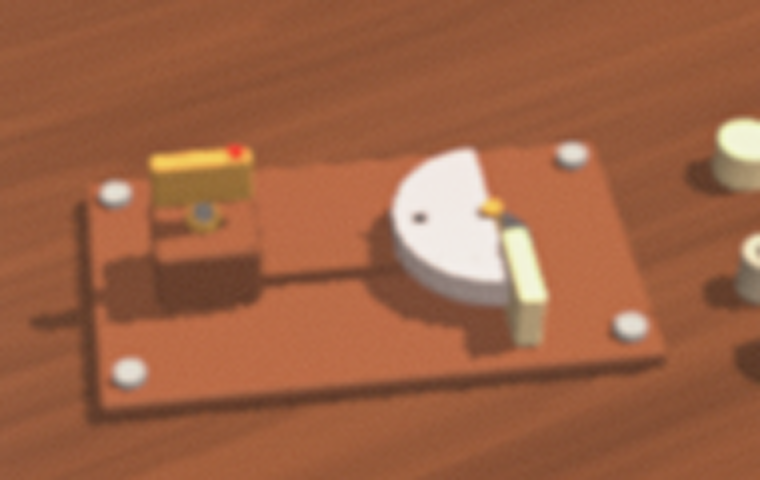

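The picture shows the disc's flat against the bar, with the flat running from (475,150) to the bar at (515,240). The wings stand along the bracket's y with the red dot at (236,152) towards the disc, a quarter turn back. The gripper is clear, so I'm handing in.

```bash
python3 -c "
from rig import arm
print(arm.sign_off())"
```

```text
the job is handed in; nothing more can be done
None
```

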